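# Unlock the swing stop and tip the welded piece over the step

### The arm

A 6-joint arm with a two-finger parallel gripper is mounted at the origin on the work surface. World frame = base frame: x ahead of the robot, y to its left, z up, the work surface at z = 0. Lengths are in m, angles in rad, forces in N, time in s.
With the tool pointing down it reaches from about 0.375 to 0.9 m from the base axis. Payload 3.1 kg.
Tool frame: the origin (TCP) lies midway between the tips of the shut fingers; the grasp point (between the pads) lies 19 mm behind it; x points along the fingers, z is the direction in which the jaws open and shut, and the axes are right-handed (so a half turn about x gives the same grasp; the last joint's range is limited). The gripper opens to 85 mm and grips with 20 to 120 N. Pads are 22 mm wide; open, the fingers measure 114 mm over their backs; the gripper's body (76 mm by 85 mm) begins 54 mm behind the grasp point. The pads swing forward as they close: fully open they stand 13 mm farther back than shut.
Start: joints at [1.093, 0.527, 1.433, -0, 1.181, -0.178], TCP at [0.185, 0.597, 0.231] pointing down, gripper open.
Joint ranges: [-3.08, 3.08], [-0.75, 2.2], [0.22, 2.44], [-1.43, 4.57], [0, 2.65], [-2.85, 2.85]. Speed limits (rad/s): [2.79, 2.79, 3.14, 3.14, 3.14, 3.14].

### API

Orientations are given as a unit quaternion [x, y, z, w].
In Python, from station import status, snapshot, camera_params, ticket gives the robot as it stands.
- The arm moves only by the tool arm_command, never from a script. Its argument "series" is a list that holds one entry, the list of rows, each a list of 4 numbers: the shift along the tool's x, y, z in mm, then the turn about the tool's x in rad. A call has 1 to 10 rows; each row shifts and turns the commanded pose from where the row before left it, along the tool's axes as they then stand; what a row does not reach is not made up. A row lasts 1/10 s, in which the tool goes at most 50 mm and 8.59 degrees, less where a joint would pass 70% of its speed; a pose out of reach is approached as far as the arm can. A call is refused whole if a number of a shift passes 50 or a number of a turn 0.15, either way. A call with a gripper value outside its range is refused whole. "jaw" is the opening in per cent of the stroke, from 0 (shut) to 100 (fully open), set as the call begins (left out, the last holds). The fingers move at their own pace and stop on an object; "force" is the grip in N (left out, the last holds). Time passes only in rows, so rows that do not move let the fingers close. It gives the time, the measured TCP pose, the force and the opening at its end, in the units of the state.
- status.sense(): the state, without advancing time (a new reading comes with each control period).
- snapshot(name): name is "scene" or "top"; returns the picture (384x512x3 uint8, red, green, blue); there is no depth.
- camera_params(name): a dict with "fovy" (degrees; the focal length in pixels is half the picture's height over the tangent of half this angle, whatever the lens; pixels are square), "cx", "cy" (the principal point, pixels), "extrinsics" (4x4, takes a point from camera to world coordinates). Camera axes: x right, y down, z forward; pixel columns grow to the right and rows downward; lengths in m; the calibration is good to about 2 mm. A picture is of the moment at which its call begins. camera_params takes no time and is no camera call.
- ticket.sign_off(): hands the job in, once; it reports no verdict.
The state is a dict: "t": time; "q": joint angles; "qd": joint speeds; "tau": joint torques, N m; "tcp_pos": TCP position; "tool_rot": TCP orientation; "force": force on the tool from outside, world axes, zero at the start; "ft_torque": the same for the moment, N m; "finger_gap": opening from 0.0 (shut) to 1.0 (fully open).
Only numpy, scipy, OpenCV 4.12 (cv2) and the standard library are available. Lean on these libraries where they do the work, as an engineer would, in place of code of your own. Each camera call takes 0.05 s, during which the arm holds its last target. There are 200 camera calls.

### The job

The next side of the welded box-section piece has to come up for grinding. Pull the spring collar of the stop up and turn it counter-clockwise (seen from above) all the way until its bar is clear of the lane, and let it drop into its second slot so that it stays locked there. Then push the piece along the lane over the step, without lifting it, so that it tips once and lies flat on its leading face on the lower bed; leave the offcut and the welding square beside the lane where they are.

Things in the scene. Friction and masses are not known exactly. Their poses are not given: they have to be found in the camera images.
- station: Painted steel turning station, fixed. Origin on the bench top under the step's edge, mid-lane; x = direction of travel (upper to lower bed), y = left of travel, z up. Upper bed: x -210 to 0 mm, top 50 mm above the bench, rear end open. The lane is 90 mm wide between side guides 12 mm thick, standing 12 mm above the upper bed and 30 mm above the lower bed.
- lower_bed (a point): Centre of the lower bed's top face, 20 mm above the bench (step of 30 mm), 82 mm past the step's edge, mid-lane. The bed runs from the step's edge to an end stop 153 mm past it (30 mm high).
- piece: Loose steel box-section piece on the upper bed behind the stop's bar: 60 x 80 x 60 mm (x, y, z; y across the lane), wall 5 mm, 0.4 to 0.8 kg, a dark 36 x 50 x 6 mm plate welded on its top face. Origin at the box section's centre. At the start x points along the travel, z (plate side) up; tipped correctly, x points down and the plate faces along the travel.
- stop_turn (a joint): Turn of the spring collar, 0 to 1.4 rad, counter-clockwise from above: 0 = bar across the lane (start), 1.4 = end of the turn, bar beside the lane pointing along the travel. Turns easily (0.03 N m), but only while pulled up; it drops into its slots within 0.1 rad of either end.
- stop_lift (a joint): How far the collar is pulled up, 0 to 0.028 m: 0 = fully down in a slot. The bar clears the crown's shoulder at 0.018 and rests at 0.018 if let down on it. A spring pushes it down: with the collar's weight about 8 N at 0, 13 N at 0.024.
- collar_grip (a point): On the collar's upright axis, 110 mm above the bench when down; post left of the lane (station x -20, y 85 mm). The grip is an aluminium block with two flats, 28 mm thick, 64 mm long in line with the bar, from 88 to 130 mm above the bench when down, over a 52 mm round flange (top at 88 mm). Axes: y along the grip, away from the bar's tip; x across the flats. All turns and rises with the collar.
- bar_tip (a point): Free end of the stop's round steel bar, 12 mm thick, 108 mm from the collar's axis, 66 mm above the bench with the collar down.
- offcut: Bystander: short dark steel box-section offcut, 50 x 90 x 50 mm, beside the lane on the side away from the post. Origin under its centre.
- mag_square: Bystander: dark triangular welding square, about 100 x 90 x 22 mm, lying near the lower bed. Origin at the middle of one leg's underside.
Mind the look-alikes: they are no part of the job. What is shaped like the piece but blue is not meant.

How it is judged:
On the way:
1. the stop is turned clear and locked down in its second slot while the piece is still on the upper bed (value of joint stop_turn above 1.25 rad and value of joint stop_lift below 0.005 m and z of piece in the frame of station above 0.07 m and angle between piece's own z axis and vertical below 0.2 rad), for 0.2 s.
At the end, for the whole second after the job is handed in: Stop turned past 1.25 rad and down in its second slot (lift under 5 mm); piece at rest flat on the lower bed, leading face down within 0.15 rad, plate along the lane within 0.3 rad, centre 20 to 140 mm past the step, within 20 mm of mid-lane, 45 to 55 mm above the bench (value of joint stop_turn above 1.25 rad and value of joint stop_lift below 0.005 m and angle between piece's own x axis and vertical above 2.99 rad and angle between the z axis of piece and the x axis of station, either way round below 0.3 rad and x of piece in the frame of station between 0.02 and 0.14 m and y of piece in the frame of station between -0.02 and 0.02 m and z of piece in the frame of station between 0.045 and 0.055 m and linear speed of piece below 0.02 m/s and angular speed of piece below 0.1 rad/s); the robot touches nothing.
It fails at once if the piece is lifted more than 25 mm above where it stood (z of piece in the frame of station above 0.105 m).
It fails at once if the offcut or the welding square is moved by more than 30 mm (distance of any of offcut, mag_square from where it was at the start of the episode above 0.03 m).
It also fails if it takes over 58 s, if anything falls off the work surface, if the arm or the gripper's body presses on something with over 40 N, if the wrist force passes 120 N, or if a joint passes its speed limit or range.

## Working session

There is one attempt and no reset: what is moved stays moved. The work goes in short steps, Python scripts to look and compute and a tool call to move; the robot and the scene stay as the last step left them, time stands still between calls to the robot, and variables do not carry over. Pictures are saved under pics/ and viewed, about 8 in all and at most 12, crops included, and the job is handed in when it is done.

Besides the shell and the picture viewer there is one more tool, called after "Emit:" by a JSON object that holds its "api" and its "payload". arm_command: Moves the arm, as the interface text tells. Its arguments: {"type":"object","properties":{"series":{"type":"array"},"jaw":{"type":"number"},"force":{"type":"number"}},"required":["series"]}

```bash
mkdir -p pics; ls; python3 - <<'E'
from station import status, snapshot, camera_params
import cv2
print(status.sense())
for n in("scene","top"):
    p=camera_params(n);print(n,p)
    cv2.imwrite(f"pics/{n}0.png",cv2.resize(snapshot(n)[:,:,::-1],None,fx=1.5,fy=1.5))
E
```

```text
pics
{'t': 0.0, 'q': array([ 1.09248659e+00,  5.28475048e-01,  1.43393407e+00, -9.58617329e-07,
        1.18139326e+00, -1.78499885e-01]), 'qd': array([-4.65940940e-05, -1.11152007e-03, -3.78387842e-04, -4.35172550e-04,
       -1.10275242e-03, -1.33323902e-03]), 'tau': array([ 7.81744966e-04, -4.42345548e+01, -1.78024399e+01, -2.42863980e-04,
        8.32066726e-03, -1.82862732e-05]), 'tcp_pos': array([0.18421631, 0.59646882, 0.23031806]), 'tool_rot': array([-0.42006544,  0.56976523,  0.41937541,  0.56836333]), 'force': array([-0.75808637,  0.14006773,  0.31352641]), 'ft_torque': array([-0.02820239,  0.00270378,  0.00434308]), 'finger_gap': 0.9986410536653942}
scene {'fovy': 55.98071973231952, 'cx': 257.398341231026, 'cy': 192.85060102781972, 'extrinsics': array([[ 0.57308634,  0.70465097, -0.41837669,  0.85091112],
       [ 0.81949063, -0.4944376 ,  0.28976985, -0.26727721],
       [-0.00267456, -0.50891892, -0.8608103 ,  0.72705033],
       [ 0.        ,  0.        ,  0.        ,  1.        ]])}
top {'fovy': 43.03207419424801, 'cx': 244.66893353714138, 'cy': 192.95333690898886, 'extrinsics': array([[ 0.01218784, -0.98520639,  0.17093806,  0.38870764],
       [-0.99972833, -0.01540268, -0.01749341, -0.03751581],
       [ 0.01986752, -0.17067842, -0.98512647,  0.90542445],
       [ 0.        ,  0.        ,  0.        ,  1.        ]])}
```

View pics/scene0.png

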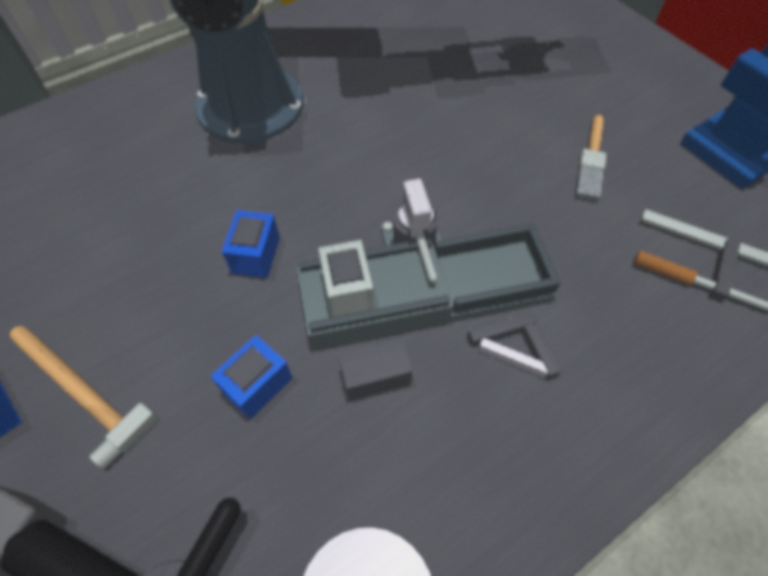

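View pics/top0.png

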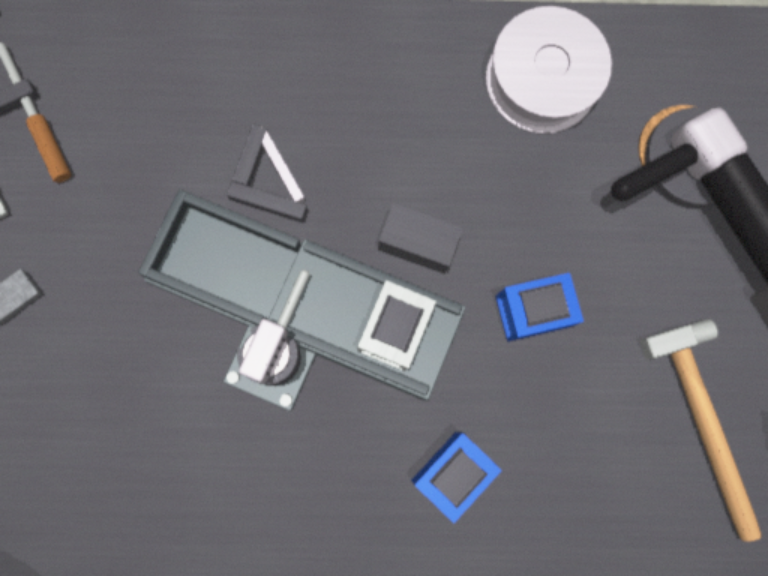

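The piece is the light grey box on the upper bed (scene 345,275; top 397,323, 1.5x pixels). The two blue boxes, top (540,305) and (457,477), are look-alikes. The white collar grip is at top (263,350), with the bar running to (303,275). I'll measure these with masks and confirm in one crop.

```bash
cat > h.py <<'E'
import numpy as np, cv2
from station import status, snapshot, camera_params
def ray(n,uv):
    p=camera_params(n);f=192/np.tan(np.radians(p["fovy"])/2);E=p["extrinsics"]
    d=E[:3,:3]@np.array([(uv[0]-p["cx"])/f,(uv[1]-p["cy"])/f,1]);return E[:3,3],d
def cast(n,uv,z):
    o,d=ray(n,uv);return o+d*(z-o[2])/d[2]
def proj(n,P):
    p=camera_params(n);f=192/np.tan(np.radians(p["fovy"])/2);E=p["extrinsics"]
    c=E[:3,:3].T@(np.array(P)-E[:3,3]);return np.array([p["cx"]+f*c[0]/c[2],p["cy"]+f*c[1]/c[2]])
def rects(mask,amin=60):
    cs,_=cv2.findContours(mask,cv2.RETR_EXTERNAL,cv2.CHAIN_APPROX_NONE)
    return [(cv2.contourArea(c),c) for c in cs if cv2.contourArea(c)>amin]
E
python3 - <<'E'
from h import *
im=snapshot("top");hsv=cv2.cvtColor(im,cv2.COLOR_RGB2HSV)
for u,v in[(150,170),(240,200),(252,240),(265,215),(175,235),(200,190),(100,215),(300,100)]:print((u,v),im[v,u],hsv[v,u])
roi=np.zeros(im.shape[:2],np.uint8);roi[120:280,90:315]=255
light=((hsv[...,2]>165)*255).astype(np.uint8)&roi
for a,c in rects(light):
    r=cv2.minAreaRect(c);print("light",a,np.round(cv2.boxPoints(r),1).tolist())
g=((hsv[...,0]>70)&(hsv[...,0]<105)&(hsv[...,1]>30)).astype(np.uint8)*255&roi
for a,c in rects(g,500):
    print("green",a,np.round(cv2.approxPolyDP(cv2.convexHull(c),3,True)[:,0],1).tolist())
for uv,z in[((182/1.5,192/1.5),.05),((143/1.5,275/1.5),.05),((464/1.5,307/1.5),.062),((430/1.5,397/1.5),.062)]:print(cast("top",uv,z).round(4))
m=cv2.resize(im[120:280,85:320,::-1],None,fx=3,fy=3,interpolation=2);cv2.imwrite("pics/crop1.png",m)
E
```

```text
(150, 170) [151 161 165] [ 99  22 165]
(240, 200) [153 162 166] [ 99  20 166]
(252, 240) [188 195 193] [ 81   9 195]
(265, 215) [121 118 125] [133  14 125]
(175, 235) [245 244 245] [150   1 245]
(200, 190) [209 212 209] [ 60   4 212]
(100, 215) [104 102 107] [132  12 107]
(300, 100) [107 106 111] [126  11 111]
light 90.5 [[181.0, 248.10000610351562], [189.60000610351562, 229.3000030517578], [195.10000610351562, 231.89999389648438], [186.60000610351562, 250.60000610351562]]
light 361.0 [[269.79998779296875, 248.39999389648438], [282.79998779296875, 222.39999389648438], [300.0, 231.0], [287.0, 257.0]]
light 1848.5 [[235.8000030517578, 234.6999969482422], [256.20001220703125, 185.8000030517578], [290.79998779296875, 200.3000030517578], [270.3999938964844, 249.1999969482422]]
light 1448.0 [[193.89999389648438, 216.6999969482422], [210.60000610351562, 177.60000610351562], [253.3000030517578, 195.89999389648438], [236.60000610351562, 235.0]]
light 952.0 [[132.1999969482422, 189.8000030517578], [147.0, 157.3000030517578], [193.0, 178.1999969482422], [178.1999969482422, 210.6999969482422]]
light 1553.5 [[148.89999389648438, 253.60000610351562], [187.60000610351562, 168.39999389648438], [230.6999969482422, 188.0], [192.0, 273.20001220703125]]
light 88.0 [[188.39999389648438, 120.4000015258789], [194.5, 116.9000015258789], [202.60000610351562, 131.0], [196.39999389648438, 134.5]]
[0.6533 0.1727 0.05  ]
[0.5503 0.2131 0.05  ]
[ 0.516  -0.1663  0.062 ]
[ 0.4112 -0.1261  0.062 ]
```

View pics/crop1.png

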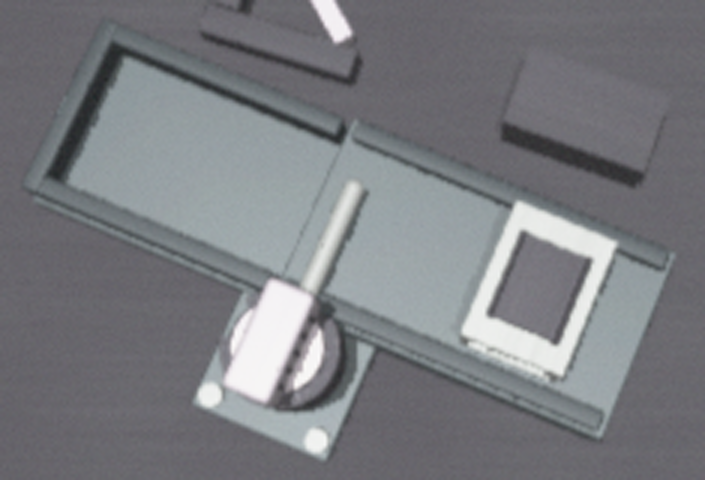

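The crop confirms the meant piece: light grey with a dark plate, at crop (540,290), between the guides on the upper bed. The grip's top is at crop (270,340), and the bar tip at (355,185).

```bash
python3 - <<'E'
from h import *
im=snapshot("top");hsv=cv2.cvtColor(im,cv2.COLOR_RGB2HSV);V=hsv[...,2]
roi=np.zeros(V.shape,np.uint8);roi[150:280,140:305]=255
def show(name,m,z):
    for a,c in rects(m,150):
        b=cv2.boxPoints(cv2.minAreaRect(c));P=np.array([cast("top",q,z)[:2] for q in b]);
        e=P[1]-P[0],P[2]-P[1]
        print(name,a,b.mean(0).round(1),"ctr",P.mean(0).round(4),"sides",[round(np.linalg.norm(x),4) for x in e],"ang",[round(np.degrees(np.arctan2(x[1],x[0])),1) for x in e])
k=np.ones((5,5),np.uint8)
G=((V>232)*255).astype(np.uint8)&roi
show("grip",cv2.morphologyEx(G,cv2.MORPH_OPEN,k),.130)
W=((V>190)&(hsv[...,1]<16)).astype(np.uint8)*255;W[:,:235]=0;W&=roi
show("piece",W,.110)
s=np.radians(67.8);X=np.array([np.cos(s),np.sin(s)]);Y=np.array([-X[1],X[0]])
def c(u,v,z): return cast("top",(85+u/3,120+v/3),z)[:2]
for n,u,v,z in[("stepL",283,275,.05),("stepR",345,130,.062),("tip",357,182,.072),("lane mid rear R",670,255,.062),("rearL",600,435,.062),("farR",110,22,.05),("farL",25,190,.05)]:
    p=c(u,v,z);print(n,p.round(4),"along",round(p@X,4),"left",round(p@Y,4))
E
```

```text
grip 477.0 [173.8 233. ] ctr [0.4571 0.0604] sides [np.float64(0.0588), np.float64(0.023)] ang [np.float64(-21.8), np.float64(-113.1)]
piece 1773.5 [263.6 217. ] ctr [ 0.4874 -0.0833] sides [np.float64(0.0857), np.float64(0.0612)] ang [np.float64(-21.8), np.float64(-112.1)]
stepL [0.5018 0.0623] along 0.2473 left -0.4411
stepR [0.5871 0.0274] along 0.2472 left -0.5333
tip [0.5539 0.0188] along 0.2267 left -0.5058
lane mid rear R [ 0.5153 -0.1645] along 0.0424 left -0.5393
rearL [ 0.4106 -0.1233] along 0.041 left -0.4268
farR [0.6546 0.1722] along 0.4067 left -0.541
farL [0.5503 0.2166] along 0.4085 left -0.4277
```

```bash
cat >> h.py <<'E'
from scipy.spatial.transform import Rotation as Rn
S=np.radians(68.0);SX=np.array([np.cos(S),np.sin(S),0]);SY=np.array([-SX[1],SX[0],0]);O=np.array([.5423,.0463,0])
def st2w(x,y,z): return O+SX*x+SY*y+np.array([0,0,z])
def plan(target,zdir):
    """tool-frame shift (mm) and turn about tool x to get to target with tool z along +-zdir"""
    s=status.sense();R=Rn.from_quat(s["tool_rot"]).as_matrix();d=R.T@(target-s["tcp_pos"])*1000
    z=R.T@zdir;a=np.arctan2(-z[1],z[2])
    p=s["tcp_pos"]-O
    print("t",s["t"],"station",np.round([p@SX,p@SY,p[2]],4),"q6",round(s["q"][5],3),"F",s["force"].round(1),"gap",round(s["finger_gap"],3))
    print("toolx",R[:,0].round(3),"toolz",R[:,2].round(3),"shift",d.round(1),"turn",round(a,3),"or",round(a-np.pi*np.sign(a),3))
E
python3 - <<'E'
from h import *
print(st2w(-.02,.085,0)); plan(st2w(-.02,.085,.16),SX)
E
```

```text
[0.45599724 0.05959788 0.        ]
t 0.2 station [0.3763 0.5381 0.2307] q6 -0.178 F [ 0.2 -0.1 -0.3] gap 0.998
toolx [-0.001 -0.001 -1.   ] toolz [ 0.295  0.955 -0.001] shift [  71.2 -418.2 -432.8] turn 0.084 or -3.057
```

Emit:
{"api": "arm_command", "payload": {"series": [[[0,-30,-31,0.084],[0,-30,-30,0],[0,-30,-30,0],[0,-30,-30,0],[0,-30,-30,0],[0,-30,-30,0],[0,-30,-30,0],[0,-30,-30,0],[0,-30,-30,0],[0,-30,-30,0]]]}}

```text
t: 1.2
tcp_pos: [0.3537, 0.2056, 0.2314]
tool_rot: [-0.396, 0.586, 0.395, 0.586]
force: [1.0, -0.0, 0.1]
finger_gap: 1.002
```

```bash
python3 -c "
from h import *
plan(st2w(-.02,.085,.16),SX)"
```

```text
t 1.2 station [0.0771 0.2346 0.2314] q6 -0.935 F [ 1.  -0.   0.1] gap 1.002
toolx [ 0.001  0.    -1.   ] toolz [0.374 0.927 0.   ] shift [  71.5 -149.5  -97.2] turn 0.0 or -3.141
```

Emit:
{"api": "arm_command", "payload": {"series": [[[0,-25,-16,0],[0,-25,-16,0],[0,-25,-16,0],[0,-25,-16,0],[0,-25,-16,0],[10,-24,-17,0],[15,0,0,0],[0,0,0,0],[0,0,0,0]]]}}

```text
t: 2.1
tcp_pos: [0.4545, 0.0616, 0.2062]
tool_rot: [-0.395, 0.587, 0.396, 0.586]
force: [0.0, 0.5, -0.1]
finger_gap: 0.996
```

```bash
python3 -c "
from h import *
plan(st2w(-.02,.085,.094),SX)
cv2.imwrite('pics/s2.png',cv2.resize(snapshot('scene')[90:230,180:380,::-1],None,fx=4,fy=4,interpolation=2))"
```

```text
t 2.1 station [-0.0187  0.0871  0.2062] q6 -1.297 F [ 0.   0.5 -0.1] gap 0.996
toolx [-0.002  0.    -1.   ] toolz [ 0.374  0.927 -0.   ] shift [112.2  -2.3  -1.3] turn 0.0 or -3.141
```

View pics/s2.png

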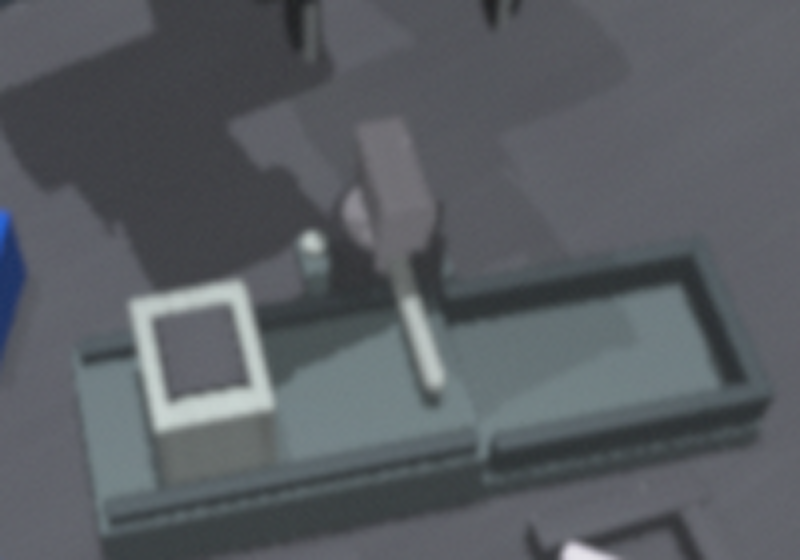

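The open fingers (crop 305,55 and 500,20) straddle the grip from above. The coming −1.4 turn would take joint 6 close to its range, so I'll first take the equivalent half-turn grasp.

Emit:
{"api": "arm_command", "payload": {"series": [[[0,0,0,0.15],[0,0,0,0.15],[0,0,0,0.15],[0,0,0,0.15],[0,0,0,0.15],[0,0,0,0.15],[0,0,0,0.15],[0,0,0,0.15],[0,0,0,0.15],[0,0,0,0.15]]]}}

```text
t: 3.15
tcp_pos: [0.4552, 0.0621, 0.2072]
tool_rot: [0.112, 0.698, -0.112, 0.699]
force: [0.8, 0.4, 0.9]
finger_gap: 1.001
```

Emit:
{"api": "arm_command", "payload": {"series": [[[0,0,0,0.15],[0,0,0,0.15],[0,0,0,0.15],[0,0,0,0.15],[0,0,0,0.15],[0,0,0,0.15],[0,0,0,0.15],[0,0,0,0.15],[0,0,0,0.15],[0,0,0,0.15]]]}}

```text
t: 4.15
tcp_pos: [0.4552, 0.0622, 0.2072]
tool_rot: [0.558, 0.434, -0.557, 0.435]
force: [1.2, -0.2, 0.3]
finger_gap: 0.997
```

Emit:
{"api": "arm_command", "payload": {"series": [[[20,0,0,0.14],[20,0,0,0],[0,0,0,0],[0,0,0,0],[0,0,0,0]]]}}

```text
t: 4.65
tcp_pos: [0.4559, 0.0617, 0.1674]
tool_rot: [0.586, 0.396, -0.585, 0.397]
force: [-0.4, -0.9, 0.1]
finger_gap: 0.999
```

```bash
python3 -c "
from h import *
plan(st2w(-.02,.085,.094),SX);print(status.sense()['q'].round(3))"
```

```text
t 4.65 station [-0.0181  0.0859  0.1674] q6 1.843 F [-0.4 -0.9  0.1] gap 0.999
toolx [ 0.002 -0.    -1.   ] toolz [-0.372 -0.928 -0.001] shift [73.4  0.7  1.9] turn -3.139 or 0.003
[-0.109  0.411  1.904  0.     0.825  1.843]
```

Emit:
{"api": "arm_command", "payload": {"series": [[[15,0,2,0.003],[15,1,0,0],[15,0,0,0],[15,0,0,0],[10,0,0,0],[3,0,0,0],[0,0,0,0]]]}}

```text
t: 5.35
tcp_pos: [0.4556, 0.0592, 0.0935]
tool_rot: [0.587, 0.395, -0.586, 0.395]
force: [-0.3, 0.2, 0.6]
finger_gap: 1.002
```

Emit:
{"api": "arm_command", "payload": {"series": [[[0,0,0,0],[0,0,0,0],[0,0,0,0],[0,0,0,0],[0,0,0,0],[0,0,0,0],[0,0,0,0],[0,0,0,0]]], "jaw": 0, "force": 70}}

```text
t: 6.15
tcp_pos: [0.4559, 0.0602, 0.094]
tool_rot: [0.587, 0.395, -0.586, 0.395]
force: [0.8, 5.8, 4.6]
finger_gap: 0.316
```

```bash
python3 -c "
from h import *
plan(st2w(-.02,.085,.094),SX)"
```

```text
t 6.15 station [-0.0195  0.0853  0.094 ] q6 1.841 F [0.8 5.8 4.6] gap 0.316
toolx [ 0.002  0.001 -1.   ] toolz [-0.376 -0.926 -0.002] shift [-0.   0.3  0.5] turn 3.14 or -0.002
```

Gripped: a 0.316 opening is about 27 mm, which matches the 28 mm flats. Now lift.

Emit:
{"api": "arm_command", "payload": {"series": [[[-8,0,0,0],[-8,0,0,0],[-8,0,0,0],[0,0,0,0],[0,0,0,0],[0,0,0,0]]]}}

```text
t: 6.75
tcp_pos: [0.4559, 0.0602, 0.1165]
tool_rot: [0.587, 0.395, -0.586, 0.395]
force: [3.4, 5.2, -11.7]
finger_gap: 0.318
```

Emit:
{"api": "arm_command", "payload": {"series": [[[0,0,0,-0.12],[0,0,0,-0.12],[0,0,0,-0.12],[0,0,0,-0.12],[0,0,0,-0.12],[0,0,0,-0.12],[0,0,0,-0.12],[0,0,0,-0.12],[0,0,0,-0.12],[0,0,0,-0.12]]]}}

```text
t: 7.75
tcp_pos: [0.4565, 0.0579, 0.1164]
tool_rot: [0.259, 0.657, -0.26, 0.659]
force: [3.7, -5.9, -12.8]
finger_gap: 0.318
```

Emit:
{"api": "arm_command", "payload": {"series": [[[0,0,0,-0.1],[0,0,0,-0.08],[0,0,0,0],[0,0,0,0],[0,0,0,0]]]}}

```text
t: 8.25
tcp_pos: [0.4568, 0.0576, 0.1164]
tool_rot: [0.2, 0.677, -0.201, 0.679]
force: [3.5, -7.0, -11.6]
finger_gap: 0.316
```

```bash
python3 -c "
from h import *
plan(st2w(-.02,.085,.094),SX);print(status.sense()['ft_torque'])
cv2.imwrite('pics/s3.png',cv2.resize(snapshot('scene')[90:230,180:380,::-1],None,fx=4,fy=4,interpolation=2))"
```

```text
t 8.25 station [-0.0215  0.0836  0.1164] q6 0.461 F [  3.5  -7.  -11.6] gap 0.316
toolx [ 0.002 -0.002 -1.   ] toolz [ 0.839 -0.544  0.003] shift [22.4  1.2 -1.8] turn -1.762 or 1.38
[-0.81509078 -0.42154734 -0.00219605]
```

View pics/s3.png

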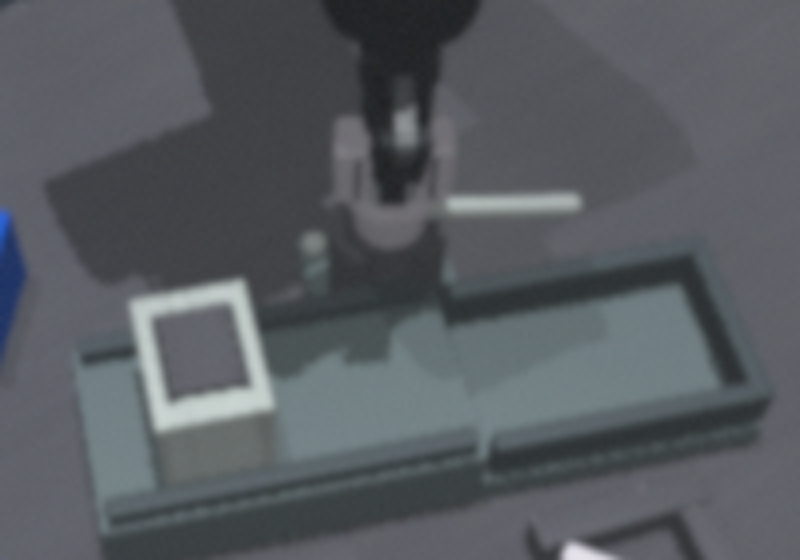

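The bar (crop 445–580, 203) now points along the travel beside the lane, and the piece hasn't moved. The tool has turned 1.38 rad, so now let the collar down.

Emit:
{"api": "arm_command", "payload": {"series": [[[6,0,-1,0],[6,0,0,-0.02],[6,0,0,0],[5,0,0,0],[0,0,0,0],[0,0,0,0]]]}}

```text
t: 8.9
tcp_pos: [0.4568, 0.0577, 0.0941]
tool_rot: [0.194, 0.678, -0.195, 0.681]
force: [3.6, -11.0, -6.8]
finger_gap: 0.317
```

Emit:
{"api": "arm_command", "payload": {"series": [[[0,0,0,0],[0,0,0,0],[0,0,0,0],[0,0,0,0]]], "jaw": 75}}

```text
t: 9.3
tcp_pos: [0.4542, 0.06, 0.0944]
tool_rot: [0.194, 0.68, -0.194, 0.68]
force: [-0.5, 0.8, -0.4]
finger_gap: 0.751
```

Emit:
{"api": "arm_command", "payload": {"series": [[[-30,0,0,0],[-40,0,0,0],[-40,0,0,0],[0,0,0,0],[0,0,0,0]]]}}

```text
t: 9.8
tcp_pos: [0.4546, 0.06, 0.2051]
tool_rot: [0.194, 0.679, -0.194, 0.681]
force: [-1.1, 0.1, -0.8]
finger_gap: 0.752
```

```bash
python3 -c "
from h import *
plan(st2w(-.20,0,.2),SY)
a=snapshot('scene');b=snapshot('top')
m=[cv2.resize(i[:,:,::-1],(600,420),interpolation=2) for i in(a[90:230,180:380],b[140:280,80:280])]
cv2.imwrite('pics/s4.png',cv2.resize(np.hstack(m),(800,280)))
hsv=cv2.cvtColor(b,cv2.COLOR_RGB2HSV)
# bar tip rect: projected expectation at 66 mm down / 84 resting on shoulder, turn 1.4
for z in(.066,.084):
  for t in (1.25,1.4):
    f=np.array([np.sin(t),-np.cos(t)])*.108
    P=st2w(-.02+f[0],.085+f[1],z);print(z,t,proj('scene',P).round(1),proj('top',P).round(1))
print('grip top ctr z.130/.148',*[ (proj('scene',st2w(-.02,.085,z)).round(1),proj('top',st2w(-.02,.085,z)).round(1)) for z in(.13,.148)])
"
```

```text
t 9.8 station [-0.0202  0.0864  0.2051] q6 0.442 F [-1.1  0.1 -0.8] gap 0.752
toolx [ 0.002 -0.    -1.   ] toolz [ 0.85  -0.527  0.002] shift [   5.2 -162.4  115.8] turn 2.97 or -0.172
0.066 1.25 [323.6 151.2] [133. 196.]
0.066 1.4 [323.  145.6] [127.1 203.3]
0.084 1.25 [324.8 146.4] [130.8 194.3]
0.084 1.4 [324.3 140.7] [124.7 201.8]
grip top ctr z.130/.148 (array([277.5, 129.3]), array([174.4, 233.6])) (array([277.9, 123.7]), array([173. , 232.6]))
```

View pics/s4.png

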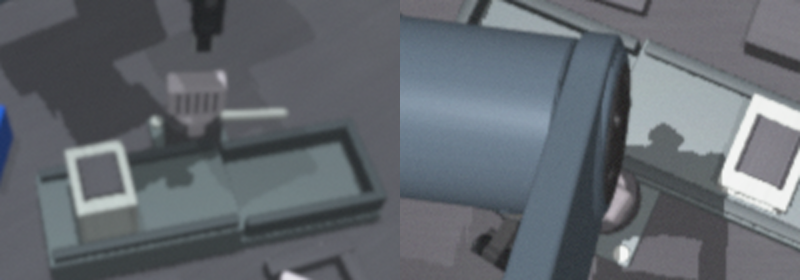

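Scene panel: the bar tip is at image (324,146.5), against a prediction of (323,145.6) for fully down at 1.4 rad and 140.7 for resting on the shoulder. The grip top matches too, so the stop is locked in its second slot. Now move behind the piece.

Emit:
{"api": "arm_command", "payload": {"series": [[[0,-32,23,0],[0,-33,23,0],[0,-33,23,0],[0,-32,23,0],[0,-32,24,0],[0,0,0,-0.09],[0,0,0,-0.082],[0,0,0,0],[0,0,0,0],[0,0,0,0]]], "jaw": 45}}

```text
t: 10.9
tcp_pos: [0.4671, -0.1385, 0.2036]
tool_rot: [0.135, 0.695, -0.135, 0.693]
force: [0.1, -0.6, -0.7]
finger_gap: 0.447
```

```bash
python3 -c "
from h import *
plan(st2w(-.20,0,.062),SY)
b=snapshot('scene')
cv2.imwrite('pics/s5.png',cv2.resize(b[90:230,180:380,::-1],None,fx=4,fy=4,interpolation=2))
"
```

```text
t 10.9 station [-0.1995  0.0005  0.2036] q6 -0.134 F [ 0.1 -0.6 -0.7] gap 0.447
toolx [-0.001  0.001 -1.   ] toolz [ 0.927 -0.375 -0.002] shift [141.6  -0.5   0.7] turn 3.141 or -0.001
```

View pics/s5.png

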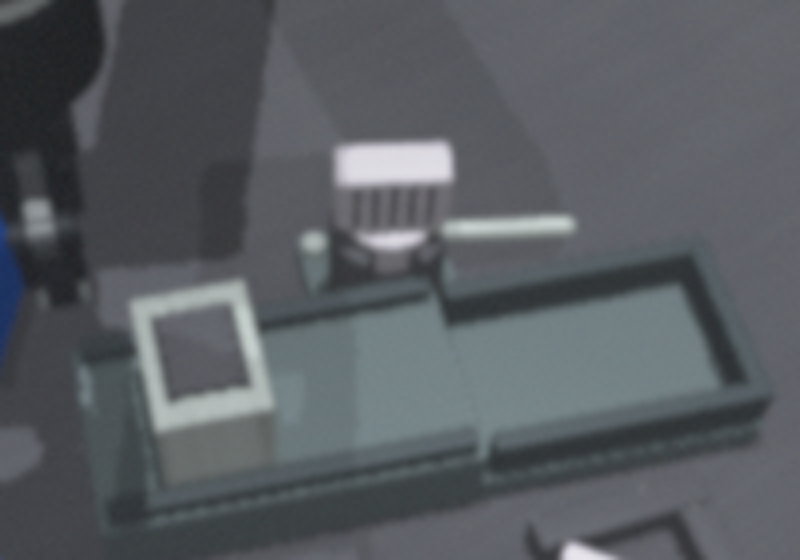

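The gripper is behind the piece, the collar is down, and the bar is clear (crop 445–575, 227). Go down behind the piece.

Emit:
{"api": "arm_command", "payload": {"series": [[[25,-4,0,0],[30,0,0,0],[30,0,0,0],[25,0,0,0],[20,0,0,0],[10,0,0,0],[0,0,0,0],[0,0,0,0]]]}}

```text
t: 11.75
tcp_pos: [0.4664, -0.1428, 0.0647]
tool_rot: [0.135, 0.694, -0.135, 0.694]
force: [-0.3, -0.5, 0.7]
finger_gap: 0.446
```

Emit:
{"api": "arm_command", "payload": {"series": [[[0,5,0,0],[0,5,0,0],[0,5,0,0],[0,5,0,0],[0,5,0,0],[0,5,0,0],[0,5,0,0],[0,5,0,0],[0,5,0,0],[0,5,0,0]]]}}

```text
t: 12.75
tcp_pos: [0.4849, -0.0961, 0.0643]
tool_rot: [0.135, 0.694, -0.135, 0.694]
force: [-1.5, -4.4, 1.3]
finger_gap: 0.451
```

```bash
python3 -c "
from h import *
plan(st2w(-.05,0,.062),SY)
b=snapshot('scene')
cv2.imwrite('pics/s6.png',cv2.resize(b[90:230,180:380,::-1],None,fx=4,fy=4,interpolation=2))
"
```

```text
t 12.75 station [-1.535e-01 -1.000e-04  6.430e-02] q6 -0.038 F [-1.5 -4.4  1.3] gap 0.451
toolx [-0. -0. -1.] toolz [ 0.927 -0.375 -0.   ] shift [ 2.300e+00  1.035e+02 -1.000e-01] turn 3.142 or -0.0
```

View pics/s6.png

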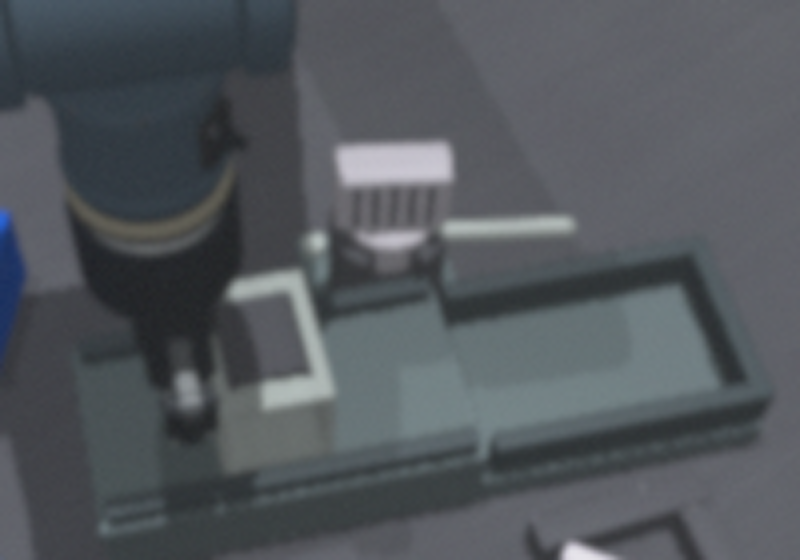

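The piece is sliding straight at about 4.6 N. Continue.

Emit:
{"api": "arm_command", "payload": {"series": [[[0,8,0,0],[0,8,0,0],[0,8,0,0],[0,8,0,0],[0,8,0,0],[0,8,0,0],[0,8,0,0],[0,8,0,0],[0,8,0,0],[0,8,0,0]]]}}

```text
t: 13.8
tcp_pos: [0.5148, -0.0216, 0.0643]
tool_rot: [0.135, 0.694, -0.135, 0.694]
force: [-1.3, -3.9, -0.3]
finger_gap: 0.453
```

Emit:
{"api": "arm_command", "payload": {"series": [[[0,4,0,0],[0,4,0,0],[0,4,0,0],[0,4,0,0],[0,4,0,0],[0,3,0,0],[0,3,0,0],[0,3,0,0],[0,3,0,0],[0,0,0,0]]]}}

```text
t: 14.8
tcp_pos: [0.5272, 0.0081, 0.0644]
tool_rot: [0.135, 0.694, -0.135, 0.694]
force: [0.6, 0.0, 0.4]
finger_gap: 0.449
```

```bash
python3 -c "
from h import *
plan(st2w(-.05,0,.062),SY)
b=snapshot('scene')
cv2.imwrite('pics/s7.png',cv2.resize(b[90:230,180:380,::-1],None,fx=4,fy=4,interpolation=2))
"
```

```text
t 14.8 station [-0.0411 -0.0003  0.0644] q6 0.186 F [0.6 0.  0.4] gap 0.449
toolx [ 0.001  0.001 -1.   ] toolz [ 0.927 -0.375  0.001] shift [ 2.4 -8.9 -0.3] turn 3.141 or -0.0
```

View pics/s7.png

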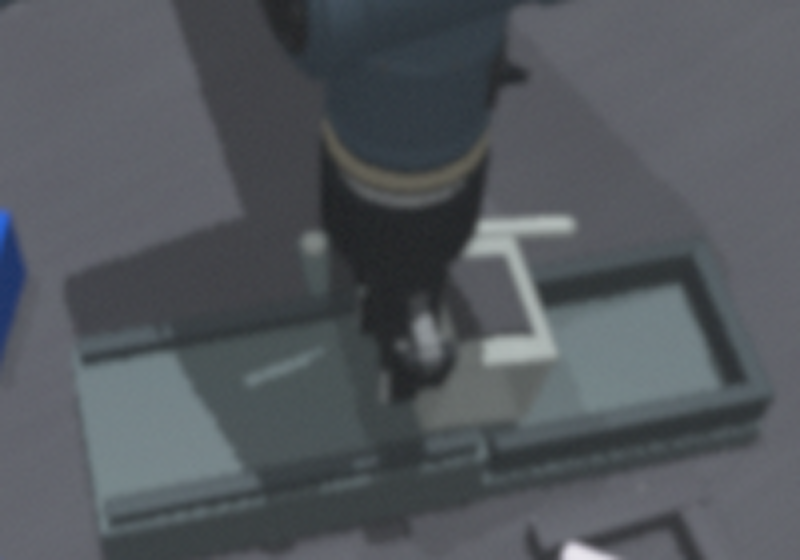

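Piece still flat with its front past the step, close to balance. Keep pushing slowly.

Emit:
{"api": "arm_command", "payload": {"series": [[[0,3,0,0],[0,3,0,0],[0,3,0,0],[0,3,0,0],[0,3,0,0],[0,0,0,0],[0,0,0,0],[0,0,0,0]]]}}

```text
t: 15.65
tcp_pos: [0.5323, 0.0213, 0.0643]
tool_rot: [0.135, 0.694, -0.135, 0.694]
force: [0.0, 0.1, -0.4]
finger_gap: 0.453
```

```bash
python3 -c "
from h import *
plan(st2w(-.0,0,.062),SY)
b=snapshot('scene')
cv2.imwrite('pics/s8.png',cv2.resize(b[90:230,180:380,::-1],None,fx=4,fy=4,interpolation=2))
"
```

```text
t 15.65 station [-0.0269 -0.0001  0.0643] q6 0.214 F [ 0.   0.1 -0.4] gap 0.453
toolx [-0. -0. -1.] toolz [ 0.927 -0.375 -0.   ] shift [ 2.3 26.9 -0.1] turn 3.141 or -0.0
```

View pics/s8.png

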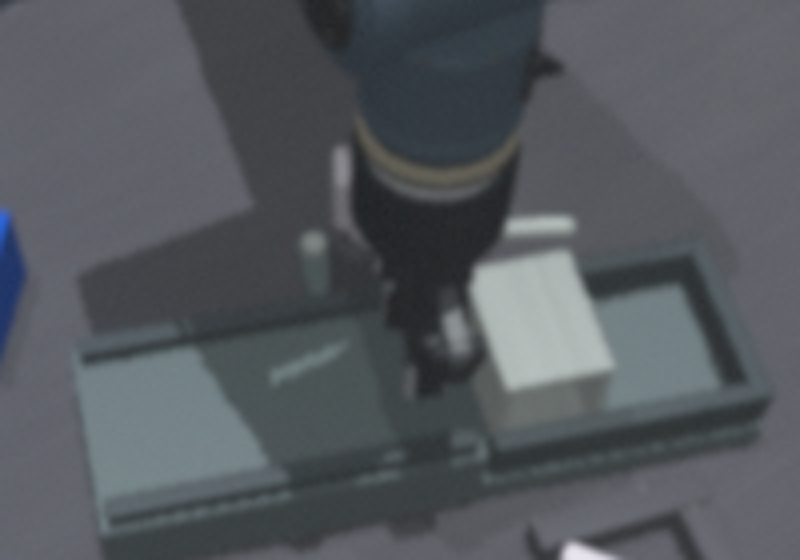

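It has tipped: the trailing face is now on top (crop 470–612, 250–390). Back off and up, then check that it lies flat.

Emit:
{"api": "arm_command", "payload": {"series": [[[0,-15,0,0],[0,-25,0,0],[-20,-20,0,0],[-40,0,0,0],[-45,0,0,0],[-45,-40,0,0],[0,-45,0,0],[0,-45,0,0],[0,0,0,0],[0,0,0,0]]]}}

```text
t: 16.7
tcp_pos: [0.4626, -0.1499, 0.2066]
tool_rot: [0.136, 0.694, -0.136, 0.694]
force: [-0.5, 0.3, -0.2]
finger_gap: 0.448
```

```bash
python3 -c "
from h import *
plan(st2w(-.0,0,.062),SY)
a=snapshot('scene');b=snapshot('top')
m=[cv2.resize(i[:,:,::-1],(600,450),interpolation=2) for i in(a[90:240,200:400],b[120:270,80:280])]
cv2.imwrite('pics/s9.png',cv2.resize(np.hstack(m),(800,300)))
for n,i in(('scene',a),('top',b)):
  hsv=cv2.cvtColor(i,cv2.COLOR_RGB2HSV);V=hsv[...,2]
  c0=proj(n,st2w(.035,0,.08));yy,xx=np.mgrid[:384,:512]
  W=((V>185)&(hsv[...,1]<18)&(np.hypot(xx-c0[0],yy-c0[1])<40)).astype(np.uint8)*255
  W=cv2.morphologyEx(W,cv2.MORPH_OPEN,np.ones((5,5),np.uint8))
  for A,c in rects(W,150):
    q=cv2.boxPoints(cv2.minAreaRect(c))
    P=np.array([cast(n,u,.08) for u in q])-O
    print(n,A,np.c_[P@SX,P@SY].round(4).tolist())
    P=np.array([cast(n,u[0],.08) for u in cv2.approxPolyDP(c,3,True)])-O
    print(' poly',np.c_[P@SX,P@SY].round(4).tolist())
"
```

```text
t 16.7 station [-0.2118  0.0004  0.2066] q6 -0.156 F [-0.5  0.3 -0.2] gap 0.448
toolx [-0.  0. -1.] toolz [ 0.926 -0.378 -0.001] shift [144.7 211.7  -0.4] turn 3.138 or -0.004
scene 712.0 [[0.0141, 0.036], [0.0747, 0.0454], [0.0704, -0.0369], [0.0129, -0.0447]]
 poly [[0.0691, 0.0353], [0.0184, 0.0359], [0.0151, -0.0353], [0.0676, -0.0372]]
top 1579.0 [[0.0734, 0.0447], [0.0751, -0.0406], [0.0131, -0.0392], [0.0125, 0.0458]]
 poly [[0.0732, -0.0346], [0.0707, 0.041], [0.0158, 0.0423], [0.0165, -0.0393]]
```

View pics/s9.png

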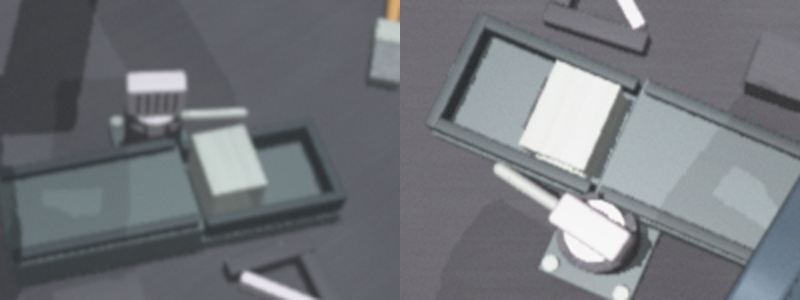

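In both views the top face casts onto z = 80 mm at station x ≈ 14–73 mm and y ≈ ±40 mm, so the piece lies flat and square. The stop is still down, with its bar clear of the lane. The square and the offcut stand where they were, and the arm is clear of everything. Handing in.

```bash
python3 -c "
from station import ticket
print(ticket.sign_off())"
```

```text
the job is handed in; nothing more can be done
None
```

The job is handed in at about 17 s of the 58 s allowed; the hand-in itself gives no verdict.

I pulled the collar up about 22 mm and turned it counter-clockwise about 1.4 rad. I let it down into its second slot before touching the piece. Then I pushed the piece along the lane with the two half-open fingers until it tipped once over the step, and backed the arm well clear.

**Stop:** the bar tip was within about 1 pixel of where it should be if fully down at 1.4 rad. It would be about 6 pixels off if it were resting on the shoulder. The last picture still shows it down and clear of the lane.

**Piece:** both cameras put its top face at the expected 80 mm height, square to the lane. Its centre is about 43 mm past the step and within 3 mm of mid-lane, so it is lying flat.

**Bystanders:** the arm stayed well away from the offcut and the welding square. In the last picture both look unmoved, but I judged this by eye and didn't measure it.

**Not seen directly:** the welded plate is hidden on the front side. That it faces along the travel follows from the piece having tipped once.

No check failed or disagreed.

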